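Tap the stoppered flask to the middle of the balance pan

ROBOT

A 6-joint arm with a two-finger parallel gripper is mounted at the origin on the work surface. World frame = base frame: x ahead of the robot, y to its left, z up, the work surface at z = 0. Lengths are in m, angles in rad, forces in N, time in s.
With the tool pointing down it reaches from about 0.375 to 0.9 m from the base axis. Payload 3.1 kg.
Tool frame: the origin (TCP) lies between the finger pads; the fingertips stand 8 mm ahead of it and the grasp point (between the pads) lies 11 mm behind it; z points along the fingers, y is the line along which they close (so a half turn about z gives the same grasp; the last joint's range is limited). The gripper opens to 87 mm and grips with 3 to 60 N. Pads are 19 mm wide; open, the fingers measure 117 mm over their backs; the gripper's body (75 mm by 190 mm) begins 51 mm behind the grasp point.
Start: joints at [-1.313, 0.527, 1.433, -0, 1.181, -0.178], TCP at [0.264, -0.567, 0.231] pointing down, gripper open.
Joint ranges: [-3.08, 3.08], [-0.75, 2.2], [0.22, 2.44], [-1.43, 4.57], [0, 2.65], [-2.85, 2.85]. Speed limits (rad/s): [2.79, 2.79, 3.14, 3.14, 3.14, 3.14].

INTERFACE

Orientations are given as a unit quaternion [x, y, z, w].
In Python, from rig import robot, vision, job gives the robot as it stands.
- The arm moves only by the shell command python3 -m handwheel 'ROWS' [OPENING] [FORCE]. ROWS is JSON, a list of rows, each a list of 4 numbers: the shift along the tool's x, y, z as a fraction of full scale, then the turn about the tool's z as a fraction of full scale. A call has 1 to 20 rows; each row is the pose to reach, as a shift and turn from the pose commanded when the call began, along the tool's axes at that moment, turning the shorter way round; what a row does not reach only later rows make up. Full scale, the value 1, is 300 mm for a shift and 2 pi rad for a turn. A row lasts 1/12 s, in which the tool goes at most 41.7 mm and 7.16 degrees, less where a joint would pass 70% of its speed; a pose out of reach is approached as far as the arm can. A call with a number of a shift or a turn outside -1 to 1 is refused whole. A call with a gripper value outside its range is refused whole. OPENING is the opening in per cent of the stroke, from 0 (shut) to 100 (fully open), set as the call begins (- or left out, the last holds). The fingers move at their own pace and stop on an object; FORCE is the grip in N (left out, the last holds). Time passes only in rows, so rows that repeat a pose let the fingers close. It gives the time, the measured TCP pose, the force, the opening and the grip force at its end, in the units of the state.
- robot.get_obs(): the state, without advancing time (a new reading comes with each control period).
- vision.camera(name): name is "side" or "top" or "wrist"; returns a dict with "frame" (400x640x3 uint8, red, green, blue), "K" (3x3 intrinsics, pixels), "cam_to_world" (4x4, takes a point from camera to world coordinates); the wrist camera has in their place "hand_eye" (4x4, takes a point from camera to tool coordinates, whose origin is the TCP and whose axes are the flange's). Camera axes: x right, y down, z forward; pixel columns grow to the right and rows downward; lengths in m; the calibration is good to about 2 mm. The wrist camera is an equidistant fisheye: a pixel r from the principal point sees the ray r / f radians off the axis. A picture is of the moment at which its call begins: read the wrist's pose just before it. There is no depth.
- job.hand_in(): hands the job in; it is judged then, once.
Trained networks look in the newest picture that a camera, given by its name, has taken for a name from the list of things; names that differ only in an ending like _2 or _b are one class to them, and where a whole thing is asked for, a point or a joint stands for the part that bears it (a point fixed in the world has none). Each returns a list of dicts, best first, with "conf" (0 to 1); they miss things now and then, are a little off and sometimes report something else, mostly with a low value. They report only what shows in the picture. A call takes as long as a camera call. They do not tell look-alikes from the thing itself.
- vision.look_for(camera, label): "point" ([row, column] in pixels, amid what is visible of it).
- vision.outline_of(camera, label): "mask" (400x640 bool, what is visible of it) and "point" ([row, column] in pixels, amid what is visible of it).
The state is a dict: "time": time; "q": joint angles; "joint_velocities": joint speeds; "joint_torque": joint torques, N m; "position": TCP position; "tool_rot": TCP orientation; "ft_force": force on the tool from outside, world axes, zero at the start; "moment": the same for the moment, N m; "grip_width": finger opening in m; "grip_force": force on a finger pad.
Only numpy, scipy, OpenCV 4.12 (cv2) and the standard library are available. Lean on these libraries where they do the work, as an engineer would, in place of code of your own. Each camera call takes 0.05 s, during which the arm holds its last target. There are 200 camera calls.

TASK

The little stoppered flask was set down near the edge of the balance's round pan, where it would spoil the weighing. With light taps or pushes of the fingertips, nudge it to the middle of the pan and leave it standing there upright. It is wobbly: do not knock it over, strike it hard, pinch it or lift it, and leave the dish, loose stopper, thermometer case and dispenser bottle around the balance alone.

Things in the scene. Friction and masses are not known exactly. Their poses are not given: they have to be found in the camera images.
- flask: Squat clear-glass flask with orange stopper, round, 67 mm high, about 90 g, top-heavy. Origin: centre of its underside, z up its axis. Foot 32 mm across; bulb widest (50 mm) 21 mm up, where an upright finger touches it; neck 20 mm, stopper 27 mm. It stands 20 to 28 mm off the pan's middle, in any direction. Pushed slowly at the bulb it slides and stops with the finger; pushed higher it tips.
- pan_top (a point): Centre of the upper face of the balance's round flat steel pan, 90 mm across, 4 mm thick, fixed (it does not give or turn); the upper face is 72 mm above the work surface. The flask stands on it. Directions of its x and y axes mean nothing (the pan is round); z is up.
- balance: Compact white laboratory balance, fixed, 190 mm (x, front to back) by 160 mm (y) by 52 mm high, with a flat top (grey collar up to 55 mm under the pan). Origin at the centre of its underside; the pan's centre lies 20 mm towards its own +x from there; nothing on it rises above the pan.
- dish: Bystander: white porcelain dish, 84 mm across, 30 mm high, on the work surface beside the balance (its own +y side). Origin at the centre of its underside.
- stopper: Bystander: loose orange silicone stopper standing on the work surface on the balance's -y side, 32 mm across, 28 mm high. Origin at the centre of its underside.
- case: Bystander: flat-sided glass thermometer case lying on the work surface beyond the balance (its +x side), 170 mm long along its own y, 20 mm wide, 16 mm high. Origin under its middle.
- dispenser: Bystander: amber glass bottle with a white twist-lock dispenser cap, 72 mm across, 152 mm high, on the work surface on the balance's -y side, 200 to 240 mm from its middle. Origin at the centre of its underside.
There are look-alikes about, which are no part of the job. What is shaped like the flask but blue is not meant.

How it is judged:
At the end, for the whole second after the job is handed in: The flask stands upright (within 3 degrees) and still on the pan, its middle within 6 mm of the pan's middle (horizontal distance between flask and pan_top below 0.006 m and z of flask in the frame of pan_top between -0.003 and 0.003 m and angle between flask's own z axis and vertical below 0.05 rad and linear speed of flask below 0.01 m/s); the robot touches nothing.
It fails at once if the flask is tipped by more than about 20 degrees, or knocked over (angle between flask's own z axis and vertical above 0.35 rad).
It fails at once if the flask is lifted clear of the pan (z of flask in the frame of pan_top above 0.01 m).
It fails at once if the flask falls off the pan (z of flask in the frame of pan_top below -0.01 m).
It fails at once if the flask is struck hard or pinched (more than 12 N) (contact force between the fingers and flask above 12 N).
It fails at once if a bystander is shifted by more than 15 mm (distance of any of dish, stopper, case, dispenser from where it was at the start of the episode above 0.015 m).
It also fails if it takes over 45 s, if anything falls off the work surface, if the arm or the gripper's body presses on something with over 40 N, if the wrist force passes 120 N, or if a joint passes its speed limit or range.

## Working session

There is one attempt and no reset: what is moved stays moved. The work goes in short steps, Python scripts to look and compute and a shell command to move; the robot and the scene stay as the last step left them, time stands still between calls to the robot, and variables do not carry over. Pictures are saved under pics/ and viewed, at most 10 in all, crops included, and the job is handed in when it is done.

```bash
mkdir -p pics; cat > h.py <<'E'
import numpy as np, cv2
from rig import robot, vision, job
def snap(c,name=None):
    d=vision.camera(c)
    if name: cv2.imwrite(f'pics/{name}.png',d['frame'][:,:,::-1])
    return d
def ray(d,rc):
    K=d['K'];T=d['cam_to_world'];v=np.linalg.solve(K,[rc[1],rc[0],1]);return T[:3,3],T[:3,:3]@v
def atz(d,rc,z):
    o,v=ray(d,rc);return o+v*(z-o[2])/v[2]
def proj(d,p):
    T=np.linalg.inv(d['cam_to_world']);q=d['K']@(T[:3,:3]@p+T[:3,3]);return q[:2]/q[2]
E
python3 - <<'E'
from h import *
import cv2
for c in ['top','side']:
    d=snap(c,c+'1'); print(c,d['cam_to_world'].round(3).tolist(),d['K'].round(0).tolist())
    for l in ['flask','pan_top','balance','dish','stopper','case','dispenser']:
        try: print(l,[(np.round(x['point']).tolist(),round(x['conf'],2),atz(d,x['point'],{'flask':.11,'balance':.052}.get(l,.02)).round(3).tolist()) for x in vision.look_for(c,l)])
        except Exception as e: print(l,e)
o=robot.get_obs();print(o['time'],o['position'],o['tool_rot'],o['grip_width'])
E
```

```text
top [[0.02, -0.994, 0.104, 0.497], [-1.0, -0.019, 0.006, 0.02], [-0.004, -0.104, -0.995, 0.967], [0.0, 0.0, 0.0, 1.0]] [[377.0, 0.0, 321.0], [0.0, 377.0, 195.0], [0.0, 0.0, 1.0]]
flask [([113.0, 340.0], 0.62, [0.781, -0.018, 0.11]), ([162.0, 387.0], 0.61, [0.668, -0.126, 0.11]), ([195.0, 346.0], 0.56, [0.589, -0.033, 0.11]), ([276.0, 346.0], 0.55, [0.406, -0.035, 0.11])]
pan_top [([210.0, 333.0], 0.93, [0.558, -0.006, 0.02])]
balance [([222.0, 339.0], 0.72, [0.527, -0.021, 0.052])]
dish [([184.0, 265.0], 0.88, [0.622, 0.167, 0.02]), ([194.0, 348.0], 0.5, [0.602, -0.045, 0.02])]
stopper []
case [([146.0, 324.0], 0.72, [0.724, 0.021, 0.02])]
dispenser [([188.0, 435.0], 0.69, [0.619, -0.264, 0.02])]
side [[-0.722, -0.497, 0.482, 0.259], [-0.692, 0.499, -0.522, 0.422], [0.019, -0.711, -0.703, 0.584], [0.0, 0.0, 0.0, 1.0]] [[376.0, 0.0, 316.0], [0.0, 376.0, 197.0], [0.0, 0.0, 1.0]]
flask [([156.0, 273.0], 0.91, [0.724, 0.046, 0.11]), ([250.0, 429.0], 0.9, [0.375, 0.03, 0.11]), ([151.0, 342.0], 0.77, [0.637, -0.062, 0.11]), ([170.0, 352.0], 0.59, [0.586, -0.032, 0.11])]
pan_top [([192.0, 356.0], 0.71, [0.594, -0.067, 0.02])]
balance [([214.0, 364.0], 0.62, [0.524, -0.004, 0.052])]
dish [([246.0, 264.0], 0.73, [0.623, 0.167, 0.02])]
stopper [([192.0, 420.0], 0.76, [0.495, -0.168, 0.02])]
case [([184.0, 283.0], 0.82, [0.724, 0.027, 0.02])]
dispenser [([142.0, 403.0], 0.74, [0.627, -0.294, 0.02])]
0.8 [ 0.2638786  -0.56657464  0.23058662] [9.76357263e-01 2.16163117e-01 1.08768570e-05 3.99499854e-05] 0.08660487810164808
```

View pics/top1.png

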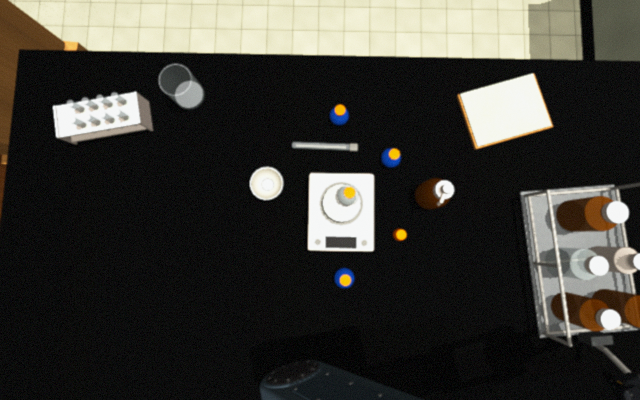

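View pics/side1.png

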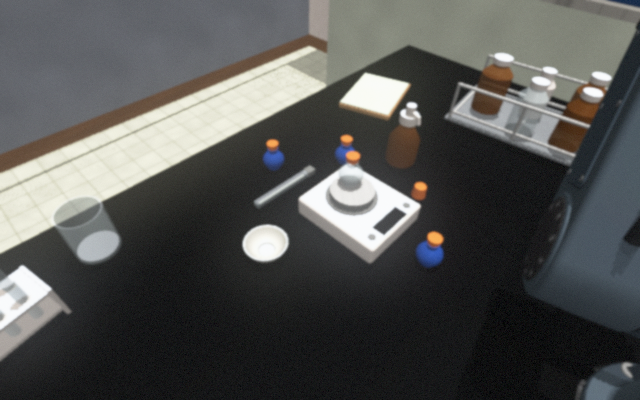

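Candidates for the flask in the top image are blue ones at (113,340), (162,387) and (276,346), and a clear one on the pan at (195,346). I choose the clear one on the pan and check it in a crop.

```bash
cat > m.py <<'E'
from h import *
def orange(d,r0,r1,c0,c1):
    h=cv2.cvtColor(np.ascontiguousarray(d['frame']),cv2.COLOR_RGB2HSV)[r0:r1,c0:c1]
    m=(h[...,0]>5)&(h[...,0]<25)&(h[...,1]>130)&(h[...,2]>120)
    r,c=np.nonzero(m);return m.sum(),np.array([r.mean()+r0,c.mean()+c0])
def tri(a,ra,b,rb):
    o1,v1=ray(a,ra);o2,v2=ray(b,rb)
    t=np.linalg.lstsq(np.c_[v1,-v2],o2-o1,rcond=None)[0];p,q=o1+v1*t[0],o2+v2*t[1]
    return (p+q)/2,np.linalg.norm(p-q)
E
python3 - <<'E'
from m import *
t=snap('top');s=snap('side')
nt,ot=orange(t,178,210,325,365);ns,os_=orange(s,145,170,335,370)
print(nt,ot,ns,os_,tri(t,ot,s,os_),atz(t,ot,.13),atz(s,os_,.13))
for n,c,l in(('top',t,[('pan_top',.07),('balance',.052),('flask',.1)]),('side',s,[('pan_top',.07),('balance',.052),('flask',.1)])):
  for k,z in l:
    for x in vision.outline_of(n,k)[:4]:
      m=x['mask'].astype(np.uint8);cs,_=cv2.findContours(m,0,1);h=cv2.convexHull(max(cs,key=len))
      w=np.array([atz(c,(p[0][1],p[0][0]),z)[:2]*1000 for p in h],np.float32)
      print(n,k,np.round(x['point']),m.sum(),'minrect',cv2.minAreaRect(w),'circ',cv2.minEnclosingCircle(w))
a=cv2.resize(t['frame'][160:260,300:400],None,fx=4,fy=4,interpolation=2)
b=cv2.resize(s['frame'][140:240,305:405],None,fx=4,fy=4,interpolation=2)
cv2.imwrite('pics/crop.png',np.hstack([a,b])[:,:,::-1])
E
```

```text
83 [191.95180723 348.77108434] 121 [156.52066116 353.30578512] (array([ 0.59135157, -0.03837157,  0.1364649 ]), np.float64(0.0027439699052610104)) [ 0.59325178 -0.03807725  0.13      ] [ 0.59493313 -0.04569506  0.13      ]
top balance [183. 264.] 779 minrect ((620.5252075195312, 158.5283966064453), (74.38227844238281, 76.13284301757812), 1.755388617515564) circ ((620.4331665039062, 158.97802734375), 39.32447052001953)
top flask [159. 387.] 325 minrect ((679.6993408203125, -135.5570526123047), (45.13624572753906, 46.86894226074219), 1.095866084098816) circ ((680.3934936523438, -136.878173828125), 24.842870712280273)
top flask [274. 347.] 295 minrect ((400.58404541015625, -31.725122451782227), (41.106781005859375, 41.43752670288086), 45.58415222167969) circ ((401.0260314941406, -30.896987915039062), 22.114179611206055)
top flask [192. 349.] 382 minrect ((591.9813232421875, -38.42536163330078), (49.11065673828125, 49.445167541503906), 45.86519241333008) circ ((591.8179321289062, -38.187923431396484), 25.83440399169922)
top flask [117. 335.] 304 minrect ((776.6497802734375, -12.996322631
[... 447 characters left out ...]
9204101562), 1.040367841720581) circ ((539.1051025390625, -5.069474697113037), 122.32463836669922)
side flask [156. 270.] 444 minrect ((742.2510375976562, 37.0179443359375), (41.81729507446289, 97.60809326171875), 59.0739860534668) circ ((742.025146484375, 36.64091873168945), 48.835933685302734)
side flask [253. 430.] 731 minrect ((379.6485900878906, 18.818405151367188), (42.434661865234375, 74.3206787109375), 30.335479736328125) circ ((375.27642822265625, 16.755706787109375), 37.905975341796875)
side flask [170. 350.] 593 minrect ((599.9650268554688, -46.09016799926758), (47.08543395996094, 105.841552734375), 38.80342102050781) circ ((599.95751953125, -46.09616470336914), 53.13549041748047)
```

View pics/crop.png

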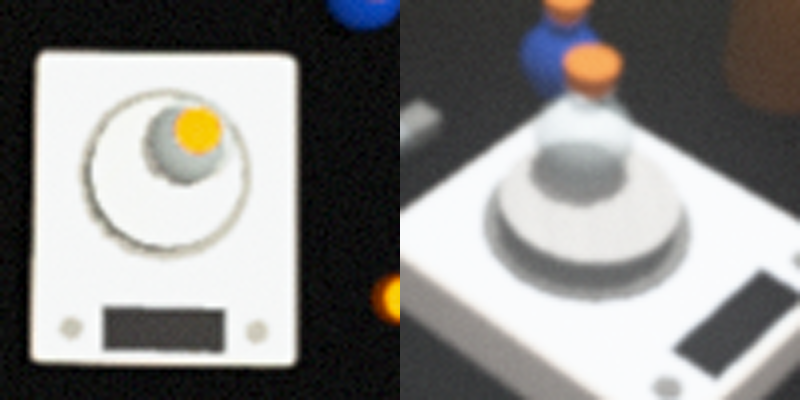

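The crop shows the clear flask with its orange stopper standing on the pan (top image stopper about (192,349)); the pan's middle is near (203,342). Next I measure the pan's centre.

```bash
python3 - <<'E'
from m import *
t=snap('top');g=cv2.cvtColor(np.ascontiguousarray(t['frame']),cv2.COLOR_RGB2GRAY)
m=np.zeros_like(g);m[165:258,300:384]=(g[165:258,300:384]>110)
cs,_=cv2.findContours(m,0,1);h=cv2.convexHull(max(cs,key=cv2.contourArea))
w=np.array([atz(t,(p[0][1],p[0][0]),.052)[:2]*1000 for p in h],np.float32)
R=cv2.minAreaRect(w);print('rect',R)
# pan rim: rectify top view at z=.072, 0.5mm/px, radial edges
c0=np.array([.566,-.022]);N=280
ij=np.indices((N,N));X=c0[0]+(N/2-ij[0])*.0005;Y=c0[1]+(N/2-ij[1])*.0005
for nm in('top','side'):
  d=snap(nm);T=np.linalg.inv(d['cam_to_world']);P=np.stack([X,Y,np.full_like(X,.072),np.ones_like(X)])
  q=np.einsum('ij,jkl->ikl',d['K']@T[:3],P);uv=(q[:2]/q[2]).astype(np.float32)
  im=cv2.remap(d['frame'],uv[0],uv[1],cv2.INTER_CUBIC);cv2.imwrite(f'pics/rect_{nm}.png',im[:,:,::-1])
  G=cv2.cvtColor(im,cv2.COLOR_RGB2GRAY).astype(float)
  # circle darkness contrast: ring radius 46-48 vs inside 42-44
  G=cv2.GaussianBlur(G,(0,0),1.5);th=np.linspace(0,2*np.pi,180,endpoint=False);res=[]
  for dx in np.arange(-12,12.1,.5):
    for dy in np.arange(-12,12.1,.5):
      def s(r):
        i=N/2-(dx+r*np.cos(th))/.5;j=N/2-(dy+r*np.sin(th))/.5
        return cv2.remap(G.astype(np.float32),j.astype(np.float32)[None],i.astype(np.float32)[None],1)[0]
      res.append((np.median(np.clip(s(43)-s(47),-5,40)),np.mean(np.clip(s(43.5)-s(46.5),-20,40)),dx,dy))
  for k in(0,1):
    for r in sorted(res,key=lambda r:-r[k])[:4]:print(nm,k,np.round(r,1),(c0*1000+r[2:]).round(1))
a=[cv2.resize(cv2.imread(f'pics/rect_{n}.png'),(400,400)) for n in('top','side')]
cv2.imwrite('pics/rect.png',np.hstack(a))
E
```

```text
rect ((554.2420654296875, -24.709808349609375), (191.21612548828125, 161.06890869140625), 0.204141303896904)
top 0 [39.8 29.7  8.5 -3. ] [574.5 -25. ]
top 0 [39.6 29.8  8.  -2. ] [574. -24.]
top 0 [39.4 30.1  8.5 -2.5] [574.5 -24.5]
top 0 [39.3 29.8  8.  -2.5] [574.  -24.5]
top 1 [39.4 30.1  8.5 -2.5] [574.5 -24.5]
top 1 [39.3 29.8  8.  -2.5] [574.  -24.5]
top 1 [39.6 29.8  8.  -2. ] [574. -24.]
top 1 [39.  29.8  8.5 -2. ] [574.5 -24. ]
side 0 [20.2  6.9  5.5  1. ] [571.5 -21. ]
side 0 [18.4  8.4  5.5  0.5] [571.5 -21.5]
side 0 [18.   7.7  6.   1. ] [572. -21.]
side 0 [17.9  9.4  6.   0.5] [572.  -21.5]
side 1 [-3.6 14.4  9.5 -4.5] [575.5 -26.5]
side 1 [-2.8 14.4  9.5 -4. ] [575.5 -26. ]
side 1 [-2.6 14.3  9.  -4.5] [575.  -26.5]
side 1 [-1.7 14.3  9.  -4. ] [575. -26.]
```

View pics/rect.png

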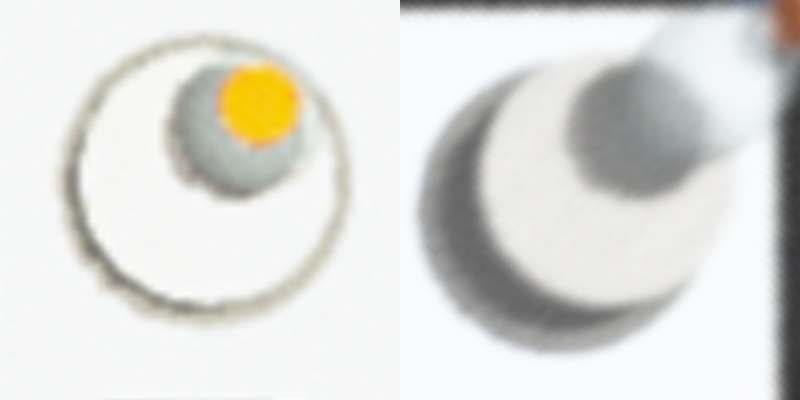

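```bash
python3 -m handwheel '[[0.48,-0.75,-0.1,0],[0.48,-0.75,-0.1,0],[0.48,-0.75,-0.1,0],[0.48,-0.75,-0.1,0],[0.48,-0.75,-0.1,0],[0.48,-0.75,-0.1,0],[0.48,-0.75,-0.1,0],[0.48,-0.75,-0.1,-0.32],[0.48,-0.75,-0.1,-0.32],[0.48,-0.75,-0.1,-0.32],[0.48,-0.75,-0.1,-0.32],[0.48,-0.75,-0.1,-0.32],[0.48,-0.75,-0.1,-0.32],[0.48,-0.75,-0.1,-0.32],[0.48,-0.75,-0.1,-0.32],[0.48,-0.75,-0.1,-0.32],[0.48,-0.75,-0.1,-0.32],[0.48,-0.75,-0.1,-0.32],[0.48,-0.75,-0.1,-0.32],[0.48,-0.75,-0.1,-0.32]]' 29 3
cat >> h.py <<'E'
from scipy.spatial.transform import Rotation as Ro
def go(x,y,z,yaw_deg=None):
    o=robot.get_obs();R=Ro.from_quat(o['tool_rot']).as_matrix();yaw=np.degrees(np.arctan2(R[1,0],R[0,0]))
    s=R.T@(np.array([x,y,z])-o['position'])/.3
    t=0 if yaw_deg is None else -((yaw_deg-yaw+180)%360-180)/360
    print('t',o['time'],'pos',o['position'].round(4),'yaw',yaw.round(1),'q6',o['q'][5].round(2),'row',s.round(4),round(t,3))
E
python3 -c "
from h import *
go(.64,-.079,.2,140.5)"
```

```text
time: 3.02
position: [0.2995, -0.3019, 0.2607]
tool_rot: [0.512, 0.859, -0.0, 0.0]
ft_force: [-0.4, 0.3, 0.4]
grip_width: 0.0251
grip_force: 0.0
t 3.0167 pos [ 0.2995 -0.3019  0.2607] yaw 118.4 q6 -1.55 row [0.113  1.3519 0.2024] -0.061
```

```bash
python3 -m handwheel '[[0.08,1,0,-0.06],[0.08,1,0,-0.06],[0.08,1,0,-0.06],[0.08,1,0,-0.06],[0.08,1,0,-0.06],[0.08,1,0,-0.06],[0.08,1,0,-0.06],[0.08,1,0,-0.06],[0.08,1,0,-0.06]]'
python3 -c "
from h import *
go(.645,-.083,.2,140.5)"
```

```text
time: 3.77
position: [0.555, -0.1377, 0.2604]
tool_rot: [0.343, 0.939, 0.0, 0.001]
ft_force: [-0.9, -0.0, 0.2]
grip_width: 0.0251
grip_force: 0.0
t 3.7667 pos [ 0.555  -0.1377  0.2604] yaw 139.9 q6 -1.31 row [-0.112   0.3325  0.2016] -0.002
```

```bash
python3 -m handwheel '[[-0.11,0.33,0,0],[-0.11,0.33,0,0],[-0.11,0.33,0,0],[-0.11,0.33,0.37,0],[-0.11,0.33,0.37,0],[-0.11,0.33,0.37,0],[-0.11,0.33,0.37,0]]'
python3 - <<'E'
from m import *
go(.645,-.083,.088,140.5)
t=snap('top');s=snap('side')
a=cv2.resize(t['frame'][130:260,290:420],(400,400),interpolation=2)
b=cv2.resize(s['frame'][110:240,285:415],(400,400),interpolation=2)
w=snap('wrist')['frame']
cv2.imwrite('pics/c2.png',np.vstack([np.hstack([a,b])])[:,:,::-1])
cv2.imwrite('pics/w2.png',w[:,:,::-1])
E
```

```text
time: 4.35
position: [0.6358, -0.0853, 0.1429]
tool_rot: [0.345, 0.938, -0.001, -0.008]
ft_force: [0.1, 0.4, -1.1]
grip_width: 0.0254
grip_force: 0.0
t 4.35 pos [ 0.6358 -0.0853  0.1429] yaw 139.6 q6 -1.17 row [-0.0212  0.0269  0.1824] -0.003
```

View pics/c2.png

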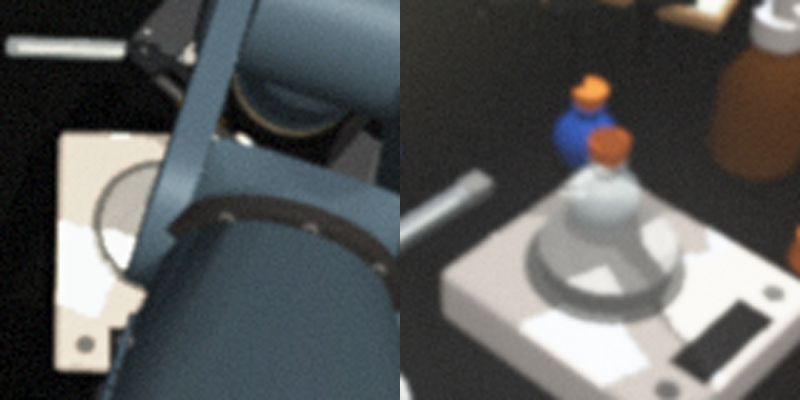

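View pics/w2.png

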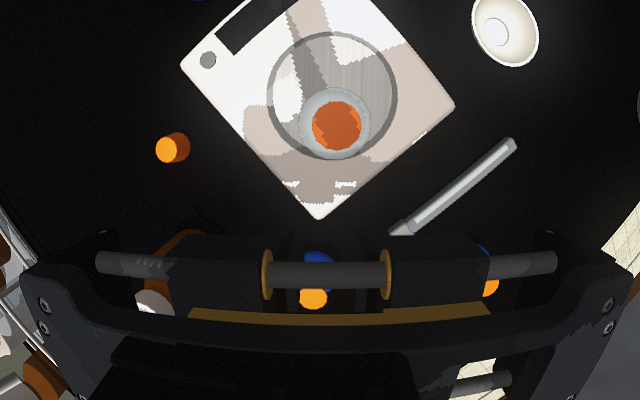

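The crop shows flask and pan undisturbed; the wrist view has the stopper at about (125,337), the pan ring centred near (95,332), and the finger gap at column 327, all lined up. I compute the relative geometry from the wrist view.

```bash
cat >> m.py <<'E'
def wray(d,o,rc):
    K=d['K'];u=np.array([rc[1]-K[0,2],rc[0]-K[1,2]]);r=np.linalg.norm(u);th=r/K[0,0]
    v=np.r_[u/r*np.sin(th),np.cos(th)];H=d['hand_eye'];R=Ro.from_quat(o['tool_rot']).as_matrix()
    return R@H[:3,3]+o['position'],R@H[:3,:3]@v
def watz(d,o,rc,z):
    p,v=wray(d,o,rc);return p+v*(z-p[2])/v[2]
def wproj(d,o,p):
    R=Ro.from_quat(o['tool_rot']).as_matrix();q=R.T@(np.asarray(p)-o['position']);H=np.linalg.inv(d['hand_eye']);q=H[:3,:3]@q+H[:3,3]
    th=np.arctan2(np.hypot(*q[:2]),q[2]);u=q[:2]/np.hypot(*q[:2])*th*d['K'][0,0];return [u[1]+d['K'][1,2],u[0]+d['K'][0,2]]
E
python3 - <<'E'
from m import *
o=robot.get_obs();d=snap('wrist');s=snap('side')
print('K',d['K'].round(1).tolist(),'H',d['hand_eye'].round(3).tolist())
R=Ro.from_quat(o['tool_rot']).as_matrix()
for p in([0,0,.008],[.0095,.0125,.008],[.0095,-.0125,.008],[.0095,.0275,.008]):
    P=o['position']+R@np.array(p);print(p,'wrist',np.round(wproj(d,o,P)),'side',proj(s,P)[::-1].round())
n,c=orange(d,95,155,305,370);print('stopper',n,c,watz(d,o,c,.137))
h=cv2.cvtColor(d['frame'],cv2.COLOR_RGB2GRAY)
print('pan pred rim rows/cols',[np.round(wproj(d,o,[.5742+.045*np.cos(a),-.0245+.045*np.sin(a),.072])).tolist() for a in np.radians(140+np.array([0,90,180,270]))])
for x in vision.outline_of('wrist','pan_top')[:2]:
    cs,_=cv2.findContours(x['mask'].astype(np.uint8),0,1);hh=cv2.convexHull(max(cs,key=len))
    w=np.array([watz(d,o,(p[0][1],p[0][0]),.072)[:2]*1000 for p in hh],np.float32);print('pan',x['conf'],cv2.minEnclosingCircle(w),cv2.boundingRect(hh),cv2.fitEllipse(w)[:2])
E
```

```text
K [[309.7, 0.0, 325.9], [0.0, 309.7, 199.1], [0.0, 0.0, 1.0]] H [[-0.0, -0.963, -0.27, 0.074], [1.0, -0.0, 0.001, -0.0], [-0.001, -0.27, 0.963, -0.154], [0.0, 0.0, 0.0, 1.0]]
[0, 0, 0.008] wrist [248. 326.] side [132. 349.]
[0.0095, 0.0125, 0.008] wrist [233. 348.] side [135. 343.]
[0.0095, -0.0125, 0.008] wrist [233. 304.] side [134. 356.]
[0.0095, 0.0275, 0.008] wrist [232. 375.] side [135. 336.]
stopper 1818 [122.36853685 334.54785479] [ 0.59185534 -0.03773717  0.137     ]
pan pred rim rows/cols [[33.0, 330.0], [92.0, 270.0], [150.0, 331.0], [92.0, 390.0]]
pan 0.68 ((574.0076293945312, -24.348878860473633), 45.134029388427734) (270, 34, 121, 108) ((574.3030395507812, -24.24538803100586), (88.26655578613281, 89.57904052734375))
```

```bash
python3 - <<'E'
from m import *
w=cv2.imread('pics/w2.png')[170:330,220:440].astype(float)
w=np.clip(255*(w/255)**.4,0,255).astype(np.uint8)
cv2.imwrite('pics/w2b.png',cv2.resize(w,(770,560),interpolation=2))
E
```

```text
(no output)
```

View pics/w2b.png

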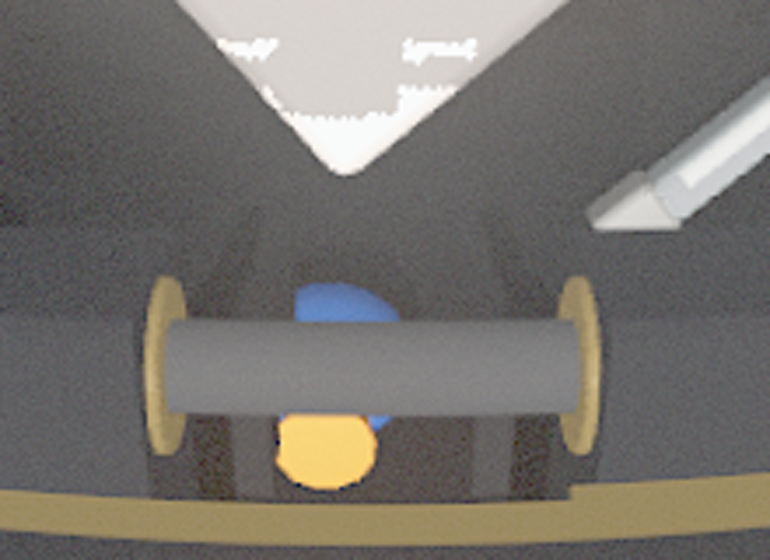

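```bash
python3 -c "
from h import *
go(.6357,-.071,.088,142.9)"
```

```text
t 4.65 pos [ 0.6436 -0.0864  0.1526] yaw 139.6 q6 -1.17 row [0.0543 0.0217 0.215 ] -0.009
```

```bash
python3 -m handwheel '[[0.054,0.022,0,-0.009],[0.054,0.022,0.07,-0.009],[0.054,0.022,0.14,-0.009],[0.054,0.022,0.2,-0.009],[0.054,0.022,0.215,-0.009],[0.054,0.022,0.215,-0.009],[0.054,0.022,0.215,-0.009],[0.054,0.022,0.215,-0.009]]'
python3 - <<'E'
from m import *
d=None
o=robot.get_obs();d=snap('wrist','w3')
n,c=orange(d,60,235,260,390);print('stopper',n,c,watz(d,o,c,.137))
go(.5741+.798*.0312,-.0244-.603*.0312,.088,142.9)
E
```

```text
time: 5.32
position: [0.6353, -0.0703, 0.087]
tool_rot: [0.318, 0.948, 0.0, 0.002]
ft_force: [1.0, 0.7, -0.3]
grip_width: 0.0254
grip_force: 0.0
stopper 4531 [174.41624365 325.28514677] [ 0.59177293 -0.03778053  0.137     ]
t 5.3667 pos [ 0.6352 -0.0702  0.0869] yaw 142.9 q6 -1.21 row [ 0.1506 -0.0011 -0.0042] 0.0
```

```bash
python3 -m handwheel '[[0.01,0,0,0],[0.02,0,0,0],[0.03,0,0,0],[0.04,0,0,0],[0.05,0,0,0],[0.056,0,0,0],[0.06,0,0,0],[0.063,0,0,0],[0.066,0,0,0],[0.069,0,0,0],[0.072,0,0,0],[0.075,0,0,0],[0.078,0,0,0],[0.081,0,0,0],[0.084,0,0,0],[0.087,0,0,0],[0.09,0,0,0],[0.093,0,0,0],[0.095,0,0,0],[0.095,0,0,0]]'
cat > chk.py <<'E'
from m import *
import sys
o=robot.get_obs();d=snap('wrist',sys.argv[1])
n,c=orange(d,60,260,240,400);f=watz(d,o,c,.137);print('stopper',n,c.round(1),f.round(4),'off pan mm',((f[:2]-[.5741,-.0244])*1000).round(1))
R=Ro.from_quat(o['tool_rot']).as_matrix();print('flask in tool mm',(R.T@(f-o['position'])*1000).round(1),'to pan in tool rows',(R.T@(np.array([.5741,-.0244,.137])-f)/.3).round(4))
E
python3 chk.py w4
```

```text
time: 7.03
position: [0.6111, -0.0525, 0.085]
tool_rot: [0.318, 0.948, 0.0, -0.0]
ft_force: [-0.1, -0.5, 0.9]
grip_width: 0.0251
grip_force: 0.1
stopper 3476 [233.8 324.9] [ 0.5844 -0.0329  0.137 ] off pan mm [10.3 -8.5]
flask in tool mm [ 33.1  -0.4 -51.9] to pan in tool rows [0.0443 0.0019 0.    ]
```

```bash
sed -i 's/orange(d,60,260/orange(d,60,300/' chk.py
python3 -m handwheel '[[0.003,0,-0.001,0],[0.006,0,-0.002,0],[0.009,0,-0.003,0],[0.012,0,-0.004,0],[0.015,0,-0.005,0],[0.018,0,-0.006,0],[0.021,0,-0.006,0],[0.024,0,-0.006,0],[0.027,0,-0.006,0],[0.029,0,-0.006,0],[0.03,0,-0.006,0],[0.03,0,-0.006,0]]'
python3 chk.py w5
python3 - <<'E'
from m import *
t=snap('top');s=snap('side')
n,c=orange(s,145,175,335,372);print('side',n,atz(s,c,.1365)*1000, 'orig at same z ->',atz(s,(156.52,353.31),.1365)*1000)
w=cv2.resize(cv2.imread('pics/w5.png')[120:320,200:450],(750,600),interpolation=2);cv2.imwrite('pics/w5c.png',w)
E
```

```text
time: 8.08
position: [0.604, -0.0471, 0.0868]
tool_rot: [0.318, 0.948, 0.0, -0.0]
ft_force: [0.4, -0.2, -0.3]
grip_width: 0.025
grip_force: 0.2
stopper 3974 [230.6 324.9] [ 0.5769 -0.0272  0.137 ] off pan mm [ 2.8 -2.8]
flask in tool mm [ 33.6  -0.5 -50.1] to pan in tool rows [0.0129 0.0019 0.    ]
side 120 [575.84161661 -28.39711472 136.5       ] orig at same z -> [590.11411864 -39.0075594  136.5       ]
```

View pics/w5c.png

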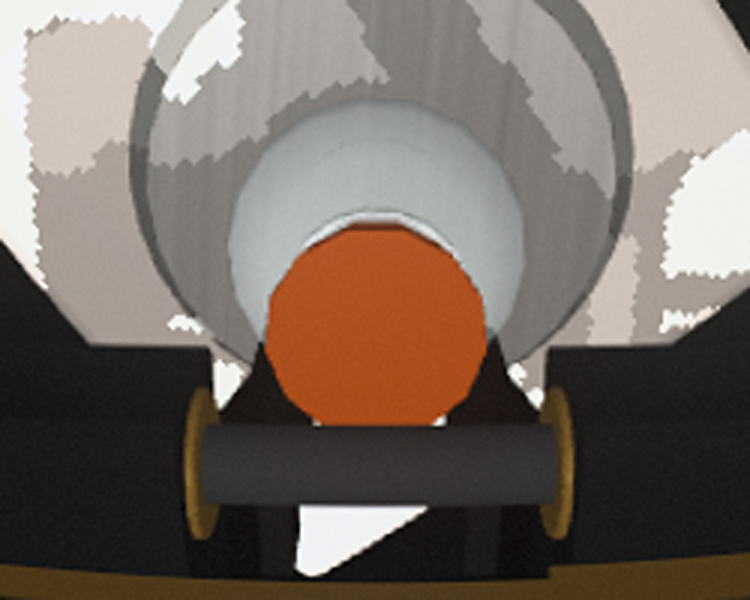

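The wrist view shows the flask seated against both fingertips and upright, with its stopper at about (230,325). About 4.3 mm is left to push.

```bash
python3 -m handwheel '[[0.003,0,0,0],[0.006,0,0,0],[0.009,0,0,0],[0.011,0,0,0],[0.013,0,0,0],[0.014,0,0,0],[0.014,0,0,0],[0.014,0,0,0],[0.01,0,0,0],[0.005,0,0,0],[-0.01,0,0,0],[-0.03,0,0,0],[-0.06,0,0,0],[-0.1,0,0,0],[-0.14,0,0,0],[-0.14,0,0,0],[-0.14,0,0,0],[-0.14,0,0,0]]'
python3 chk.py w6
python3 - <<'E'
from m import *
s=snap('side');n,c=orange(s,145,178,335,372);print('side',n,atz(s,c,.1365)*1000-[590.1,-39,0]+[17.7,-13.4,0])
E
```

```text
time: 9.73
position: [0.637, -0.0724, 0.0865]
tool_rot: [0.318, 0.948, 0.0, -0.001]
ft_force: [-0.2, 0.5, -0.9]
grip_width: 0.0253
grip_force: 0.0
stopper 4908 [110.3 325.6] [ 0.5764 -0.0268  0.137 ] off pan mm [ 2.3 -2.4]
flask in tool mm [ 75.9  -0.2 -50.4] to pan in tool rows [0.011  0.0018 0.    ]
side 131 [  2.68730503  -2.03523756 136.5       ]
```

```bash
python3 -m handwheel '[[0.03,0,0,0],[0.07,0,0,0],[0.11,0,0,0],[0.13,0,0,0],[0.14,0,0,0],[0.144,0,0,0],[0.147,0,0,0],[0.15,0,0,0],[0.153,0,0,0],[0.156,0,0,0],[0.159,0,0,0],[0.162,0,0,0],[0.164,0,0,0],[0.164,0,0,0],[0.164,0,0,0],[0.16,0,0,0],[0.15,0,0,0],[0.12,0,0,0],[0.08,0,0,0],[0.04,0,0,0]]'
python3 -m handwheel '[[-0.05,0,0,0],[-0.1,0,0,0],[-0.1,0,-0.1,0],[-0.1,0,-0.2,0],[-0.1,0,-0.25,0],[-0.1,0,-0.25,0],[-0.1,0,-0.25,0],[-0.1,0,-0.25,0]]'
python3 chk.py w7
python3 - <<'E'
from m import *
s=snap('side','s7');n,c=orange(s,145,180,335,372);print('side',n,atz(s,c,.1365)*1000-[590.1,-39,0]+[17.7,-13.4,0])
a=cv2.resize(s['frame'][120:240,285:415],(433,400),interpolation=2)
b=cv2.imread('pics/w7.png')[0:200,230:430,::-1];b=cv2.resize(b,(367,400))
cv2.imwrite('pics/f.png',np.hstack([a,b])[:,:,::-1])
E
```

```text
time: 11.5
position: [0.6288, -0.0658, 0.0869]
tool_rot: [0.318, 0.948, -0.0, 0.0]
ft_force: [-0.4, 0.2, 0.3]
grip_width: 0.025
grip_force: 0.0
time: 12.17
position: [0.6512, -0.0833, 0.1607]
tool_rot: [0.318, 0.948, -0.0, -0.001]
ft_force: [-0.8, 0.7, -0.3]
grip_width: 0.0249
grip_force: 0.0
stopper 1528 [ 94.  325.1] [ 0.5821 -0.0316  0.137 ] off pan mm [ 8.  -7.2]
flask in tool mm [86.3 -0.4 23.9] to pan in tool rows [0.0358 0.0032 0.0001]
side 127 [ -0.71401482   1.25602147 136.5       ]
```

View pics/f.png

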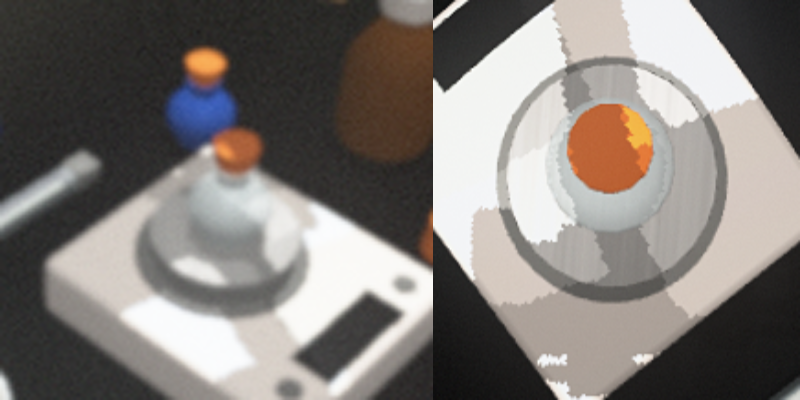

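The side and wrist views show the flask upright near the pan's centre. The wrist stopper is really at about (74,326), because my search window cut it off, so I remeasure it.

```bash
python3 - <<'E'
from m import *
o=robot.get_obs();d=snap('wrist');n,c=orange(d,45,105,295,365);f=watz(d,o,c,.137)
print(n,c,(f[:2]-[.5741,-.0244])*1000,o['time'])
E
```

```text
1611 [ 74.23587834 326.26567349] [-1.14906568  0.37762967] 12.2667
```

Both cameras put it within 1.5 mm of the middle.

```bash
python3 -c "
from rig import job
print(job.hand_in())"
```

```text
the job is handed in; nothing more can be done
None
```

I nudged the clear flask to about 1.5 mm from the pan's middle. It was standing upright with the gripper clear when I handed the job in at about 12 s; the hand-in returned no verdict.

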